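# Put the gel pot away in the push-to-open drawer

## Task

Press the metal latch pad on top of the white desk organiser that belongs to its wider drawer, so that this drawer springs all the way out. Then take the small squat pot (not the taller or the broader one, nor the bottle) and set it down gently, upright, on the floor of the sprung-out drawer and let go; leave that drawer out and keep the narrower drawer shut.

Things in the scene. Friction and masses are not known exactly. Their poses are not given: they have to be found in the camera images.
- pot: Small squat round pot: plain cylinder, 40 mm wide, 38 mm tall, white with a flat grey lid (top 13 mm, same width), 50 to 110 g, loose, upright on the table. Origin: centre of its underside, z up. Near it, 35 mm or more apart: a taller pot (40 wide, 68 tall) and a broader one (58 wide, 38 tall) of the same materials, and a white dropper bottle (28 wide, 82 tall).
- wide_pad_top (a point): Centre of the top face of the wider drawer's latch pad: bare metal square, 30 x 30 mm, 9 mm proud of the organiser's top, face 65 mm above the table. Press it straight down 6 mm to its stop (1.5 N at first, 4.5 N at the stop; latch lets go at about 4 mm); it springs back. Axes: the organiser's, z up. A twin pad 111 mm away in +y is the narrower drawer's.
- wide_floor (a point): Point on the wider drawer's floor, 9 mm above the table; it moves with the drawer. Unlatched, a spring pushes the drawer 105 mm out along its -x in about 1 s and holds it there with about 1 N. Then this is the centre of the uncovered floor, 105 mm (x) by 118 mm (y) inside; above the floor the side walls rise 34 mm, the front 47 mm. x points into the organiser, y across, z up.
- narrow_drawer (a joint): How far the narrower drawer is out: 0 m shut, 0.105 m out. The organiser is a fixed white box, 167 (x) by 228 (y) by 56 mm high, with two wooden drawer fronts (8 mm strips seen from above), no handles, on its -x side towards the robot: the wider (126 mm) at its -y end, the narrower (76 mm) at +y. A dark seam on top parts them. A pad lies on its drawer's centre line, 50 mm behind the front.
Things that resemble listed ones, but are neither listed nor needed, are in the scene too. Leave any green or orange look-alike of the pot alone.

How it is judged:
By the outcome, as a careful person would: the job done as asked, in the order asked, and still so for the second after the job is handed in, with the robot touching nothing.
It also fails if it takes over 48 s, if anything falls off the work surface, if the arm or the gripper's body presses on something with over 40 N, if the wrist force passes 120 N, or if a joint passes its speed limit or range.

## Robot

A 6-joint arm with a two-finger parallel gripper is mounted at the origin on the work surface. World frame = base frame: x ahead of the robot, y to its left, z up, the work surface at z = 0. Lengths are in mm, angles in rad, forces in N, time in s.
With the tool pointing down it reaches from about 250 to 725 mm from the base axis. Payload 4 kg.
Tool frame: the origin (TCP) lies on the centre line of the jaws, within the pads' length; the fingertips stand 8 mm ahead of it and the grasp point (between the pads) lies 11 mm behind it; z points along the fingers, x is the direction in which the jaws open and shut, and the axes are right-handed (so a half turn about z gives the same grasp; the last joint's range is limited). The gripper opens to 85 mm and grips with 20 to 120 N. Pads are 22 mm wide; open, the fingers measure 114 mm over their backs; the gripper's body (76 mm by 85 mm) begins 54 mm behind the grasp point. The pads swing forward as they close: fully open they stand 13 mm farther back than shut.
Start: joints at [1.261, 0.241, 0.005, 1.335, 0, 1.571], TCP at [152.432, 476.197, 239.306] pointing down, gripper open.
Joint ranges: [-2.72, 2.72], [-1.05, 1.87], [-1.09, 1.28], [-1.99, 2.15], [-1.42, 1.44], [-3.14, 3.14]. Speed limits (rad/s): [2.79, 2.79, 3.14, 3.14, 3.14, 3.14].

## Interface

Orientations are given as a rotation vector (axis times angle).
In Python, from station import bot gives the robot as it stands.
- The arm moves only by the tool play_rows, never from a script. Its argument "steps" is a list that holds one entry, the list of rows, each a list of 5 numbers: the shift along the tool's x, y, z in units of 40 mm (1.0 is 40 mm), then the turn about the tool's z in rad, then the finger opening in mm, from 0 to 85.4. A call has exactly 8 rows; each row is the pose to reach, as a shift and turn from the pose measured when the call began, along the tool's axes at that moment; what a row does not reach only later rows make up. A row lasts 1/8 s, in which the tool goes at most 62.5 mm and 10.7 degrees, less where a joint would pass 70% of its speed; a pose out of reach is approached as far as the arm can. A call with a gripper value outside its range is refused whole. The fingers move at their own pace and stop on an object; the grip force is fixed at half the most. Time passes only in rows, so rows that repeat a pose let the fingers close, or fill a call up. It gives the time, the measured TCP pose, the force and the opening at its end, in the units of the state.
- bot.get_obs(): the state, without advancing time (a new reading comes with each control period).
- bot.get_image(name): name is "scene" or "top" or "wrist"; returns a dict with "pixels" (384x512x3 uint8, blue, green, red), "fx", "fy", "cx", "cy" (pixels), "T" (4x4, takes a point from camera to world coordinates). Camera axes: x right, y down, z forward; pixel columns grow to the right and rows downward; lengths in mm; the calibration is good to about 2 mm. A picture is of the moment at which its call begins. There is no depth.
- bot.finish_job(): hands the job in, once; it reports no verdict.
Trained networks look in the newest picture that a camera, given by its name, has taken for a name from the list of things; names that differ only in an ending like _2 or _b are one class to them, and where a whole thing is asked for, a point or a joint stands for the part that bears it (a point fixed in the world has none). Each returns a list of dicts, best first, with "conf" (0 to 1); they miss things now and then, are a little off and sometimes report something else, mostly with a low value. They report only what shows in the picture. A call takes as long as a camera call. They do not tell look-alikes from the thing itself.
- bot.regions_of(camera, name): "region" (384x512 bool, what is visible of it) and "extent" ([left, top, width, height] in pixels, round what is visible of it).
The state is a dict: "t": time; "q": joint angles; "qd": joint speeds; "effort": joint torques, N m; "ee_pos": TCP position; "eef_rot": TCP orientation; "contact_force": force on the tool from outside, world axes, zero at the start; "torque": the same for the moment, N m; "gripper_width": opening from 0.0 (shut) to 1.0 (fully open).
Only numpy, scipy, OpenCV 4.12 (cv2) and the standard library are available. Lean on these libraries where they do the work, as an engineer would, in place of code of your own. Each camera call takes 0.05 s, during which the arm holds its last target.

## Working session

There is one attempt and no reset: what is moved stays moved. The work goes in short steps, Python scripts to look and compute and a tool call to move; the robot and the scene stay as the last step left them, time stands still between calls to the robot, and variables do not carry over. Pictures are saved under pics/ and viewed, and the job is handed in when it is done.

Besides the shell and the picture viewer there is one more tool, called after "Request:" in YAML: its name, and indented under it one key for each argument. play_rows: Moves the arm, as the interface text tells. Its arguments: {"type":"object","properties":{"steps":{"type":"array","items":{"type":"array","items":{"type":"array","items":{"type":"number"}}}}},"required":["steps"]}

```bash
mkdir -p pics; ls
cat > h.py <<'E'
from station import bot
import cv2, numpy as np
def snap(name,fn=None):
    im=bot.get_image(name)
    if fn: cv2.imwrite('pics/'+fn,im['pixels'])
    return im
def ray(im,u,v):
    T=np.array(im['T']); d=np.array([(u-im['cx'])/im['fx'],(v-im['cy'])/im['fy'],1.])
    return T[:3,3],T[:3,:3]@d
def atz(im,u,v,z):
    o,d=ray(im,u,v); return o+d*(z-o[2])/d[2]
def proj(im,p):
    T=np.array(im['T']); c=T[:3,:3].T@(np.array(p)-T[:3,3]); return im['fx']*c[0]/c[2]+im['cx'],im['fy']*c[1]/c[2]+im['cy']
def tri(obs):
    A=np.zeros((3,3));b=np.zeros(3)
    rs=[ray(*o) for o in obs]
    for o,d in rs:
        d=d/np.linalg.norm(d);P=np.eye(3)-np.outer(d,d);A+=P;b+=P@o
    x=np.linalg.solve(A,b); return x
E
python3 - <<'E'
from h import *
np.set_printoptions(precision=3,suppress=True)
for n in ['scene','top','wrist']:
    im=snap(n,n+'0.png'); print(n,np.array(im['T'])[:3],im['fx'])
    for o in ['pot','wide_pad_top','wide_floor','narrow_drawer']:
        for r in bot.regions_of(n,o): print(o,round(r['conf'],2),r['extent'])
print(bot.get_obs())
E
```

```text
pics
scene [[ -0.579   0.659  -0.479 928.743]
 [  0.815   0.466  -0.344 232.112]
 [ -0.003  -0.59   -0.808 715.197]] 385.8885904024169
pot 0.81 [160.9, 201.5, 21.8, 26.0]
pot 0.65 [216.3, 185.0, 13.8, 26.2]
pot 0.57 [174.3, 170.8, 20.3, 22.7]
wide_pad_top 0.52 [297.5, 254.4, 17.6, 17.6]
wide_floor 0.65 [282.5, 232.8, 62.9, 22.8]
narrow_drawer 0.57 [351.5, 256.4, 38.4, 16.5]
narrow_drawer 0.44 [296.4, 253.2, 17.7, 18.5]
top [[  0.005  -0.99    0.141 428.205]
 [ -1.     -0.007  -0.019 -19.11 ]
 [  0.02   -0.141  -0.99  956.755]] 349.62629097987394
pot 0.76 [291.1, 148.0, 18.4, 14.7]
pot 0.7 [305.6, 173.8, 19.7, 15.8]
pot 0.5 [270.5, 182.4, 12.4, 16.3]
wide_pad_top 0.49 [183.3, 160.4, 13.1, 16.4]
wide_floor 0.59 [170.0, 178.6, 46.3, 12.9]
narrow_drawer 0.63 [135.1, 189.8, 33.1, 11.6]
wrist [[  0.305   0.917   0.259  86.95 ]
 [  0.952  -0.293  -0.083 497.027]
 [  0.      0.272  -0.962 374.266]] 280.008248828749
{'t': 0.75, 'q': array([1.261, 0.241, 0.005, 1.335, 0.   , 1.571]), 'qd': array([-0.   ,  0.002, -0.002,  0.001, -0.001, -0.   ]), 'effort': array([ -0.002, -37.213,  25.266,   0.001,  -0.   ,  -0.   ]), 'ee_pos': array([152.432, 476.2  , 239.326]), 'eef_rot': array([-2.538, -1.852, -0.   ]), 'contact_force': array([-0.61 ,  0.325,  0.362]), 'torque': array([ 0.008,  0.001, -0.017]), 'gripper_width': 0.9996279624828467}
```

Run:
```python
import cv2
a=cv2.imread('pics/scene0.png')[150:310,120:420]; cv2.imwrite('pics/s0c.png',cv2.resize(a,None,fx=2.6,fy=2.6,interpolation=2))
a=cv2.imread('pics/top0.png')[110:230,110:370]; cv2.imwrite('pics/t0c.png',cv2.resize(a,None,fx=3,fy=3,interpolation=2))
```

```text
(no output)
```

View pics/s0c.png

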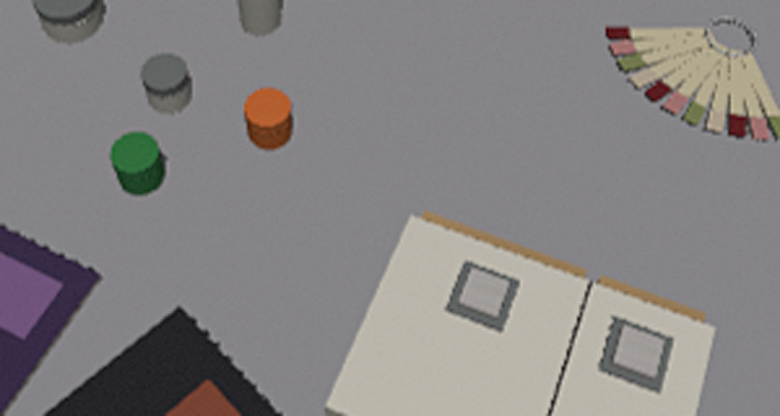

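View pics/t0c.png

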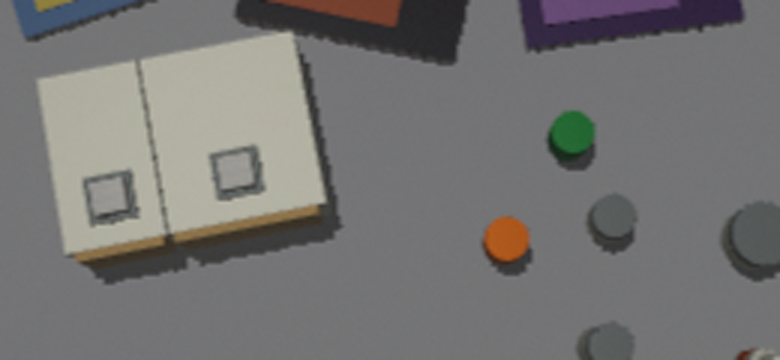

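View pics/top0.png

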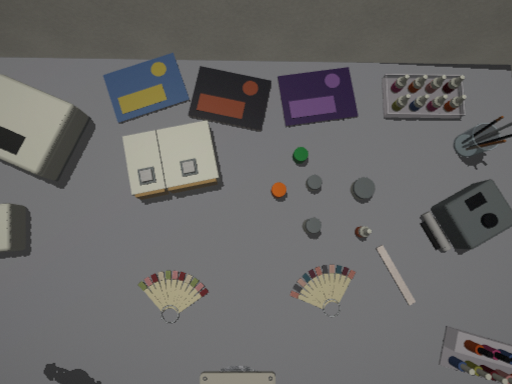

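View pics/scene0.png

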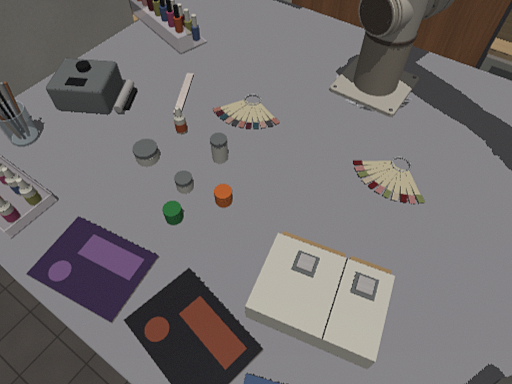

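Run:
```python
from h import *
np.set_printoptions(precision=1,suppress=True)
s=snap('scene');t=snap('top')
k=lambda a,b:(120+a/2.6,150+b/2.6)
kt=lambda a,b:(110+a/3,110+b/3)
for n,a,b in [('wpad',(487,293),(238,171)),('npad',(638,352),(109,196)),('potlid',(165,69),(614,216)),('orange',(268,106),(507,238)),('green',(136,149),(573,132)),('corner -x-y',(414,216),(325,203)),('corner -x+y',(713,325),(66,253)),('tall',None,(610,343))]:
    print(n, tri([(s,*k(*a)),(t,*kt(*b))]) if a else '', 'top@38',atz(t,*kt(*b),38), 'top@65',atz(t,*kt(*b),65), 'scene@65',atz(s,*k(*a),65) if a else '')
```

```text
wpad [616.  132.1  58.4] top@38 [621.  133.8  38. ] top@65 [615.4 129.3  65. ] scene@65 [618.3 134.9  65. ]
npad [593.6 240.8  58.9] top@38 [597.5 246.8  38. ] top@65 [592.5 239.   65. ] scene@65 [596.7 240.7  65. ]
potlid [ 583.4 -201.8   36.7] top@38 [ 583.1 -201.4   38. ] top@65 [ 578.6 -196.    65. ] scene@65 [ 597.9 -183.8   65. ]
orange [ 562.9 -106.    35.7] top@38 [ 562.6 -105.8   38. ] top@65 [ 558.6 -103.2   65. ] scene@65 [578.7 -91.4  65. ]
green [ 659.7 -166.    37.4] top@38 [ 659.5 -165.9   38. ] top@65 [ 652.7 -161.6   65. ] scene@65 [ 670.6 -149.8   65. ]
corner -x-y [589.8  55.2  52.8] top@38 [592.8  55.9  38. ] top@65 [587.9  53.7  65. ] scene@65 [595.8  59.   65. ]
corner -x+y [544.  275.3  57. ] top@38 [546.3 281.9  38. ] top@65 [542.9 273.1  65. ] scene@65 [548.9 274.4  65. ]
tall  top@38 [ 470.3 -195.6   38. ] top@65 [ 469.1 -190.4   65. ] scene@65
```

```bash
cat >> h.py <<'E'
from scipy.spatial.transform import Rotation as R
def goto(p,yaw=None):
    o=bot.get_obs(); r=R.from_rotvec(o['eef_rot']).as_matrix()
    d=r.T@(np.array(p)-o['ee_pos'])/40
    y0=np.arctan2(r[1,0],r[0,0]); tw=0 if yaw is None else -((yaw-y0+np.pi)%(2*np.pi)-np.pi)
    print('t',round(o['t'],2),'pos',o['ee_pos'].round(1),'yaw',round(y0,3),'tilt',r[:,2].round(3),'F',o['contact_force'].round(1),'g',round(o['gripper_width'],3))
    print('shift',d.round(3),'turn',round(tw,3))
E
python3 - <<'E'
from h import *
goto([616,131,180],0.208)
E
```

```text
t 0.85 pos [152.4 476.2 239.3] yaw 1.261 tilt [ 0.  0. -1.] F [-0.7 -0.1 -0. ] g 1.001
shift [-4.686 13.669  1.483] turn 1.053
```

Request:
play_rows:
  steps:
    - [[-0.47,1.37,0.15,0.105,0],[-0.94,2.73,0.3,0.21,0],[-1.41,4.1,0.44,0.315,0],[-1.87,5.47,0.59,0.42,0],[-2.34,6.83,0.74,0.525,0],[-2.81,8.2,0.89,0.63,0],[-3.28,9.57,1.04,0.735,0],[-3.75,10.93,1.19,0.84,0]]

```text
t: 1.85
ee_pos: [524.6, 198.8, 191.7]
eef_rot: [-3.073, -0.651, -0.001]
contact_force: [-0.7, 0.7, 0.3]
gripper_width: 0.001
```

Run:
```python
from h import *
goto([616,131,120],0.208)
```

```text
t 1.85 pos [524.6 198.8 191.7] yaw 0.417 tilt [ 0.001  0.001 -1.   ] F [-0.7  0.7  0.3] g 0.001
shift [1.4   2.475 1.793] turn 0.209
```

Request:
play_rows:
  steps:
    - [[0.35,0.62,0.3,0.052,0],[0.7,1.24,0.6,0.104,0],[1.05,1.86,0.9,0.157,0],[1.4,2.475,1.2,0.209,0],[1.4,2.475,1.5,0.209,0],[1.4,2.475,1.79,0.209,0],[1.4,2.475,1.79,0.209,0],[1.4,2.475,1.79,0.209,0]]

```text
t: 2.85
ee_pos: [615.7, 131.7, 120.6]
eef_rot: [-3.124, -0.329, -0.002]
contact_force: [-0.3, -0.5, 0.3]
gripper_width: 0.001
```

Run:
```python
from h import *
goto([616,131,67],0.208)
im=snap('wrist','w1.png'); print(proj(im,[616,131,65]))
o=bot.get_obs()['ee_pos']; print(proj(im,[o[0],o[1],65]), proj(im,[o[0],o[1],o[2]-8]))
```

```text
t 2.85 pos [615.7 131.7 120.6] yaw 0.21 tilt [ 0.001  0.001 -1.   ] F [-0.3 -0.5  0.3] g 0.001
shift [0.002 0.02  1.34 ] turn 0.002
(np.float64(257.25280427335485), np.float64(208.196978175756))
(np.float64(257.4561185304975), np.float64(207.31618691113363)) (np.float64(257.72452445760456), np.float64(236.5151236889043))
```

View pics/w1.png

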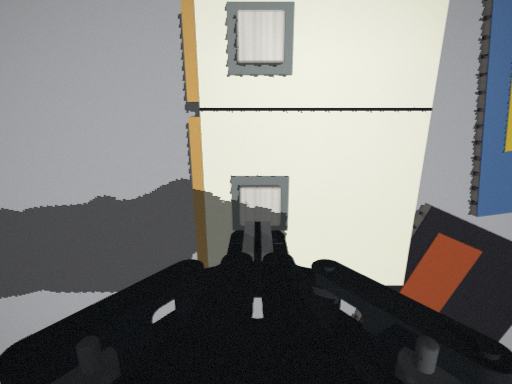

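Request:
play_rows:
  steps:
    - [[0,0.02,0.4,0,0],[0,0.02,0.8,0,0],[0,0.02,1.1,0,0],[0,0.02,1.22,0,0],[0,0.02,1.28,0,0],[0,0.02,1.32,0,0],[0,0.02,1.32,0,0],[0,0.02,1.32,0,0]]

```text
t: 3.9
ee_pos: [616.3, 130.9, 68.5]
eef_rot: [-3.124, -0.328, -0.003]
contact_force: [-3.2, -1.2, 3.3]
gripper_width: 0.003
```

Run:
```python
from h import *
goto([560,80,220],0.208)
im=snap('top','t1.png')
cv2.imwrite('pics/t1.png',cv2.resize(im['pixels'][110:260,90:340],None,fx=3,fy=3,interpolation=2))
```

```text
t 3.9 pos [616.3 130.9  68.5] yaw 0.209 tilt [ 0.002  0.001 -1.   ] F [-3.2 -1.2  3.3] g 0.003
shift [-1.633  0.951 -3.791] turn 0.001
```

View pics/t1.png

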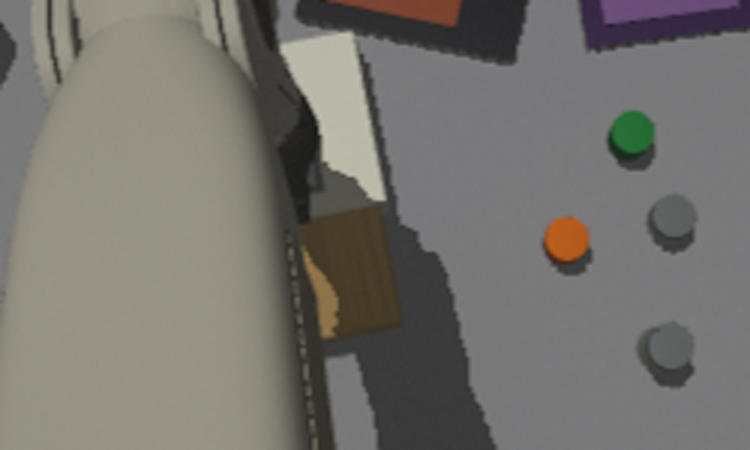

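Request:
play_rows:
  steps:
    - [[0,0,-0.6,0,0],[0,0,-1.4,0,0],[-0.5,0.4,-2.4,0,0],[-1.2,1.0,-3.2,0,0],[-1.9,1.5,-3.8,0,0],[-2.6,1.9,-4.0,0,0],[-2.9,1.9,-4.0,0,0],[-2.9,1.9,-4.0,0,0]]

```text
t: 4.95
ee_pos: [518.2, 32.5, 228.0]
eef_rot: [-3.124, -0.328, -0.004]
contact_force: [0.2, 1.0, 0.3]
gripper_width: -0.001
```

Run:
```python
from h import *
im=snap('wrist','w2.png'); goto([583,-202,150]); print(np.array(im['T'])[:3])
s=snap('scene','s2.png');t=snap('top','t2.png')
cv2.imwrite('pics/s2c.png',cv2.resize(s['pixels'][170:330,240:440],None,fx=3.5,fy=3.5,interpolation=2))
cv2.imwrite('pics/t2c.png',cv2.resize(t['pixels'][110:250,100:340],None,fx=3,fy=3,interpolation=2))
```

```text
t 5.0 pos [518.7  32.8 227.8] yaw 0.21 tilt [ 0.002  0.001 -1.   ] F [-0.7 -0.1  0.1] g -0.003
shift [0.345 6.078 1.941] turn 0
[[ 9.78128384e-01  1.99207944e-01  5.98419501e-02  5.03479073e+02]
 [ 2.07966930e-01 -9.41904415e-01 -2.63753347e-01  9.93809543e+01]
 [ 3.82363487e-03  2.70429782e-01 -9.62732109e-01  3.63071876e+02]]
```

View pics/w2.png

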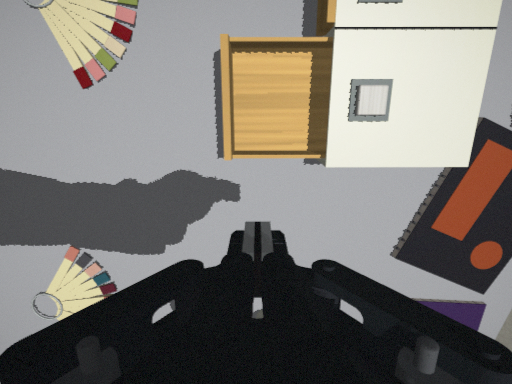

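View pics/s2c.png

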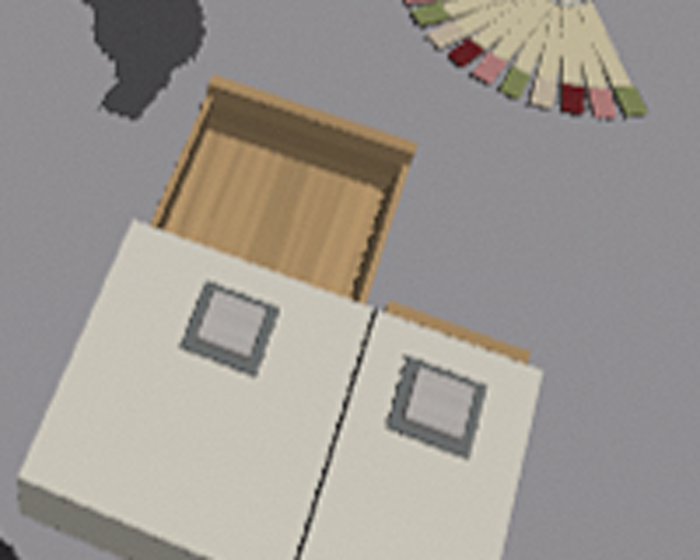

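View pics/t2c.png

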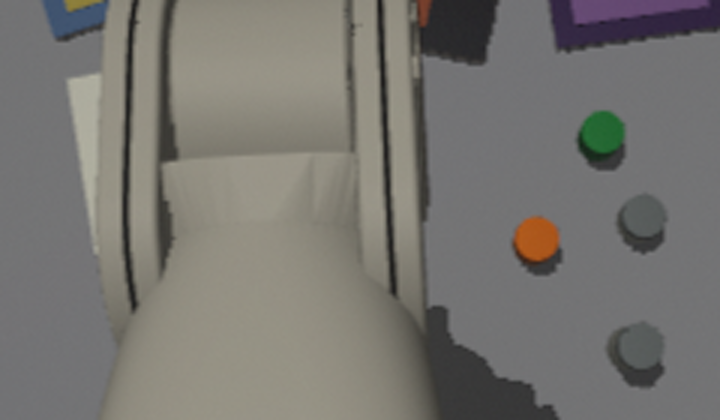

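Run:
```python
from h import *
np.set_printoptions(precision=1,suppress=True)
w=snap('wrist');s=snap('scene')
k=lambda a,b:(240+a/3.5,170+b/3.5)
for n,u,v,z in [('front in mid',233,97,56),('org edge mid',331,97,56),('side+ in',280,41,43),('side- in',280,153,43),('pad',374,99,65),('frontcorner -y',231,160,56),('front corner +y',226,36,56)]: print(n,atz(w,u,v,z))
# drawer outer front corners, triangulated (top of front)
print(tri([(w,223,160),(s,*k(210,78))]),tri([(w,221,35),(s,*k(414,145))]))
# floor far corners at z=9 in scene
for c in [(218,128),(385,187)]: print('scene floor corner',atz(s,*k(*c),9))
for c in [(135,220),(375,308)]: print('scene org corner',atz(s,*k(*c),56))
print('orig pad model', np.array([616.5,131])-np.array([.978,.207])*102)
print('floor', proj(w,[516,110,9]))
```

```text
front in mid [478.  106.3  56. ]
org edge mid [577.9 127.6  56. ]
side+ in [514.1 170.9  43. ]
side- in [540.9  57.7  43. ]
pad [619.  134.1  65. ]
frontcorner -y [488.2  40.5  56. ]
front corner +y [460.5 161.2  56. ]
[479.   37.1  49.5] [455.8 160.6  55.8]
scene floor corner [482.   49.2   9. ]
scene floor corner [460.4 154.3   9. ]
scene org corner [591.5  55.3  56. ]
scene org corner [562.6 189.5  56. ]
orig pad model [516.7 109.9]
floor (np.float64(267.6510526658434), np.float64(102.29288743177747))
```

Request:
play_rows:
  steps:
    - [[0,0.8,0.1,0,30],[0.02,2.0,0.2,0,60],[0.03,3.3,0.4,0,70],[0.04,4.6,0.6,0,70],[0.05,5.8,0.75,0,70],[0.06,6.8,0.9,0,70],[0.07,7.37,0.95,0,70],[0.07,7.37,0.95,0,70]]

```text
t: 6.2
ee_pos: [583.4, -256.1, 187.6]
eef_rot: [-3.123, -0.326, 0.0]
contact_force: [0.2, 0.7, -1.2]
gripper_width: 0.818
```

Run:
```python
from h import *
w=snap('wrist','w3.png'); goto([583,-202,150])
print(proj(w,[583,-202,38]))
for r in bot.regions_of('wrist','pot'): print(round(r['conf'],2),r['extent'])
for n,p in dict(tall=(470,-192,68),orange=(563,-106,38),green=(660,-166,38)).items(): print(n,proj(w,p))
```

```text
t 6.25 pos [ 583.3 -254.8  188.1] yaw 0.21 tilt [-0.     0.002 -1.   ] F [-0.1  1.1  0.4] g 0.82
shift [ 0.268 -1.292  0.955] turn 0
(np.float64(267.91759406934835), np.float64(124.98407793056002))
0.83 [249.8, 105.1, 43.4, 37.0]
0.68 [253.6, 0.0, 37.2, 46.9]
0.67 [327.2, 84.6, 53.9, 39.4]
tall (np.float64(143.3081365479647), np.float64(87.38869142965129))
orange (np.float64(269.3858536342277), np.float64(13.49350235152923))
green (np.float64(352.940415165262), np.float64(104.77193007001215))
```

View pics/w3.png

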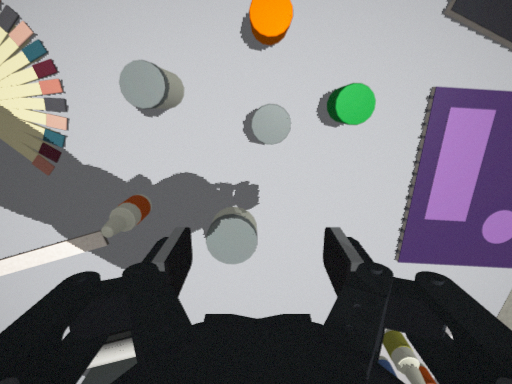

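Run:
```python
from h import *
np.set_printoptions(precision=1,suppress=True)
w=snap('wrist');t=snap('top');s=snap('scene')
print('broad w',atz(w,232,236,38),atz(w,232,236,68),'top',atz(t,363.5,188,38), proj(w,atz(t,363.5,188,38)))
print('pot',atz(w,271,124,38),atz(w,251,124,38),atz(w,291,124,38),atz(w,143,85,68))
print('pot tri',tri([(w,271,124),(t,314.7,182),(s,183.5,176.5)]))
cv2.imwrite('pics/w3c.png',cv2.resize(w['pixels'][40:270,80:400],None,fx=2.4,fy=2.4,interpolation=2))
cv2.imwrite('pics/t3c.png',cv2.resize(t['pixels'][110:280,220:440],None,fx=3.3,fy=3.3,interpolation=2))
```

```text
broad w [ 570.2 -326.3   38. ] [ 570.1 -311.7   68. ] top [ 567.9 -332.1   38. ] (np.float64(228.96055070032384), np.float64(240.29382213450842))
pot [ 585.6 -198.4   38. ] [ 566.1 -202.6   38. ] [ 605.1 -194.3   38. ] [ 469.  -188.4   68. ]
pot tri [ 584.4 -199.9   39.4]
```

View pics/w3c.png

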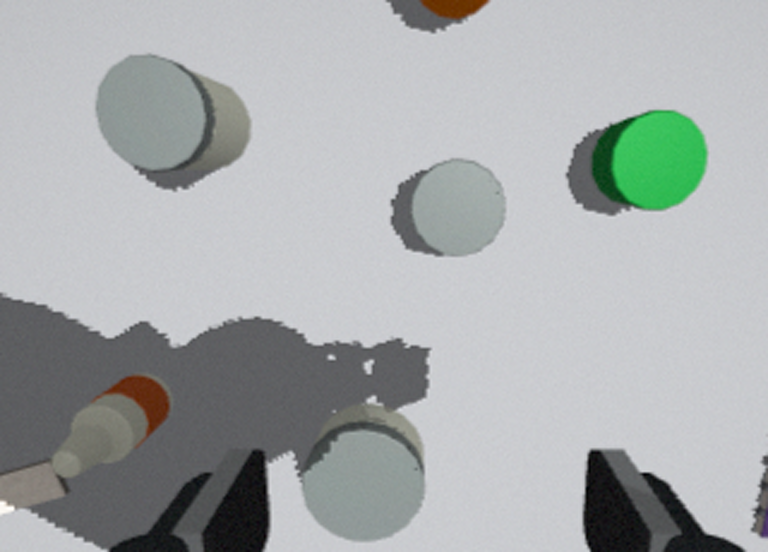

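View pics/t3c.png

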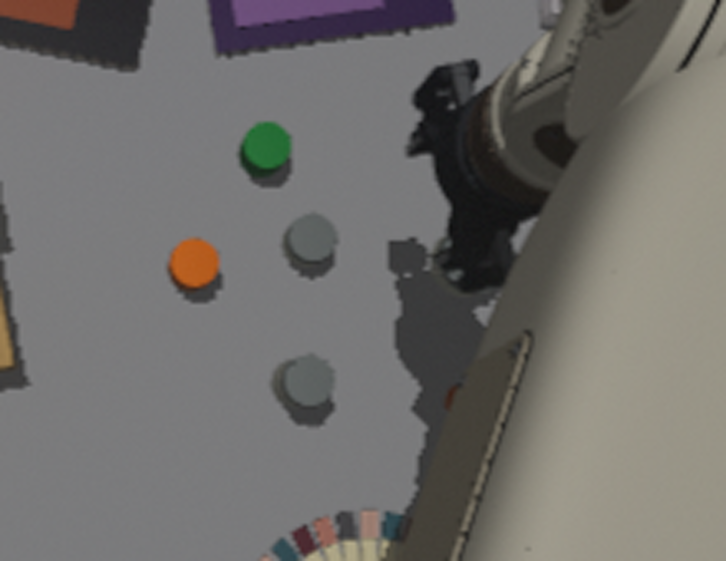

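Run:
```python
from h import *
goto([584.5,-200.5,14],0.21)
```

```text
t 6.45 pos [ 583.4 -253.5  189.5] yaw 0.212 tilt [ 0.001  0.001 -1.   ] F [0.3 0.1 0.1] g 0.818
shift [ 0.3   -1.286  4.389] turn 0.002
```

Request:
play_rows:
  steps:
    - [[0.1,-0.43,0.5,0,62],[0.2,-0.9,1.2,0,62],[0.3,-1.29,2.0,0,62],[0.3,-1.29,2.8,0,62],[0.3,-1.29,3.5,0,62],[0.3,-1.29,4.0,0,62],[0.3,-1.29,4.3,0,62],[0.3,-1.29,4.38,0,62]]

```text
t: 7.45
ee_pos: [584.2, -199.7, 14.0]
eef_rot: [-3.123, -0.334, -0.001]
contact_force: [-0.2, -0.3, 0.7]
gripper_width: 0.724
```

Run:
```python
from h import *
w=snap('wrist','w4.png'); goto([584.5,-200.5,14],0.21)
```

```text
t 7.5 pos [ 584.5 -199.9   14.2] yaw 0.213 tilt [ 0.001  0.001 -1.   ] F [-0.2 -0.7 -0.6] g 0.726
shift [-0.003  0.015  0.005] turn 0.003
```

View pics/w4.png

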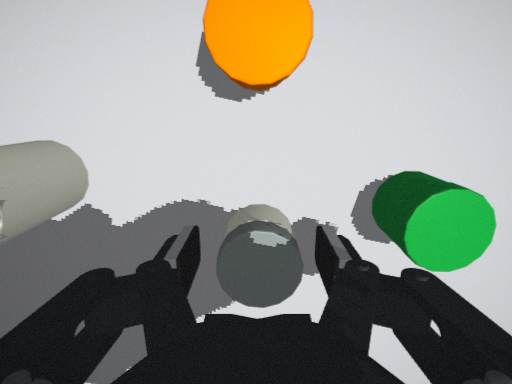

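Pot (lid at 259,263) is centred between the jaws at (190–325). Close, then lift.

Request:
play_rows:
  steps:
    - [[0,0,0,0,50],[0,0,0,0,40],[0,0,0,0,34],[0,0,0,0,34],[0,0,0,0,34],[0,0,-0.3,0,34],[0,0,-1.0,0,34],[0,0,-1.8,0,34]]

```text
t: 8.5
ee_pos: [583.6, -199.8, 86.5]
eef_rot: [-3.122, -0.333, 0.001]
contact_force: [-0.5, -0.2, -0.6]
gripper_width: 0.451
```

Run:
```python
from h import *
w=snap('wrist','w5.png'); goto([525,113,120],0.209)
```

```text
t 8.55 pos [ 586.6 -200.8   92. ] yaw 0.213 tilt [ 0.007 -0.001 -1.   ] F [0.4 0.1 2. ] g 0.451
shift [ 0.155 -7.992 -0.719] turn 0.004
```

View pics/w5.png

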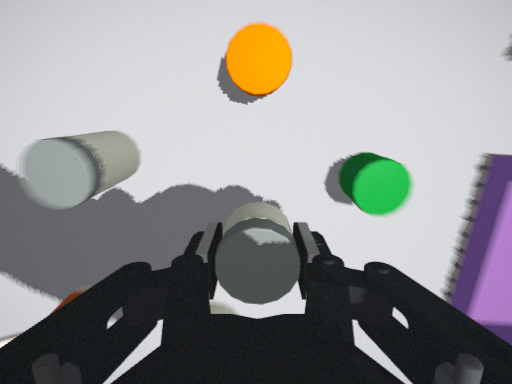

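Request:
play_rows:
  steps:
    - [[0,-0.5,-0.5,0,34],[0.03,-1.6,-0.9,0,34],[0.06,-2.9,-0.95,0,34],[0.09,-4.3,-0.95,0,34],[0.12,-5.6,-0.95,0,34],[0.14,-6.8,-0.95,0,34],[0.155,-7.6,-0.95,0,34],[0.155,-7.99,-0.95,0,34]]

```text
t: 9.55
ee_pos: [524.5, 114.5, 129.4]
eef_rot: [3.122, 0.336, 0.011]
contact_force: [0.1, -0.1, -0.6]
gripper_width: 0.458
```

Run:
```python
from h import *
w=snap('wrist','w6.png');goto([525,113,25],0.209); s=snap('scene')
cv2.imwrite('pics/s6c.png',cv2.resize(s['pixels'][130:330,200:440],None,fx=3,fy=3,interpolation=2))
```

```text
t 9.6 pos [524.3 115.4 129.3] yaw 0.215 tilt [ 0.007  0.    -1.   ] F [-0.1  0.9 -0.8] g 0.449
shift [-0.015  0.059  2.609] turn 0.006
```

View pics/w6.png

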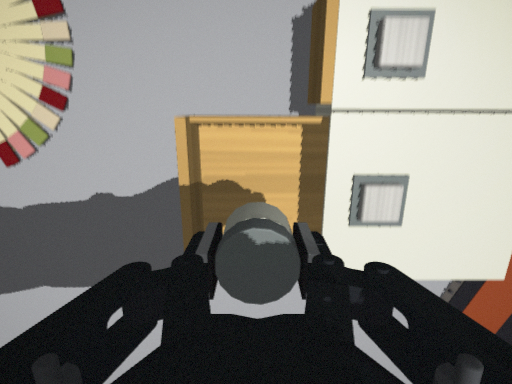

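View pics/s6c.png

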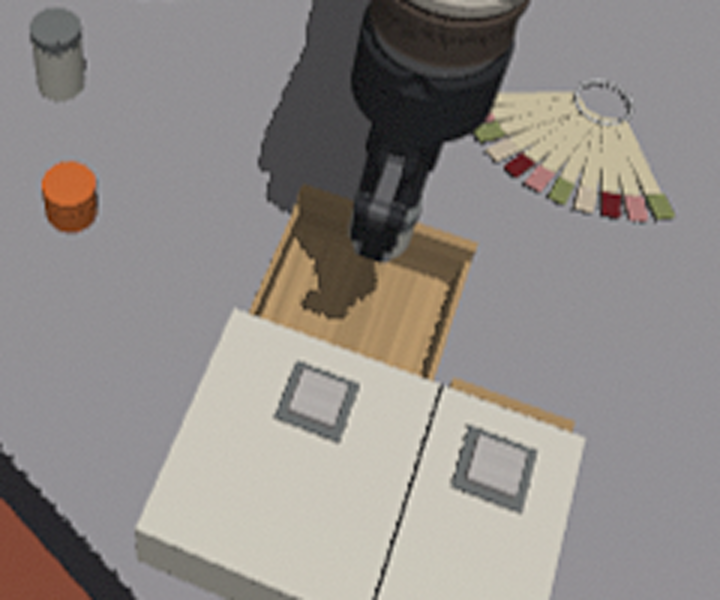

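Request:
play_rows:
  steps:
    - [[0.05,0.05,0.4,0,34],[0.05,0.05,0.9,0,34],[0.05,0.05,1.4,0,34],[0.05,0.05,1.8,0,34],[0.05,0.05,2.15,0,34],[0.05,0.05,2.4,0,34],[0.05,0.05,2.5,0,34],[0.05,0.05,2.54,0,34]]

```text
t: 10.65
ee_pos: [528.1, 112.3, 27.8]
eef_rot: [3.122, 0.336, 0.012]
contact_force: [-0.0, -0.2, -0.9]
gripper_width: 0.449
```

Run:
```python
from h import *
w=snap('wrist','w7.png');goto([526,113,23.5],0.209); s=snap('scene')
cv2.imwrite('pics/s7c.png',cv2.resize(s['pixels'][130:330,200:440],None,fx=3,fy=3,interpolation=2))
```

```text
t 10.7 pos [528.1 112.4  27.8] yaw 0.215 tilt [ 0.008 -0.001 -1.   ] F [-0.8  0.1 -0.2] g 0.451
shift [-0.049 -0.027  0.108] turn 0.006
```

View pics/w7.png

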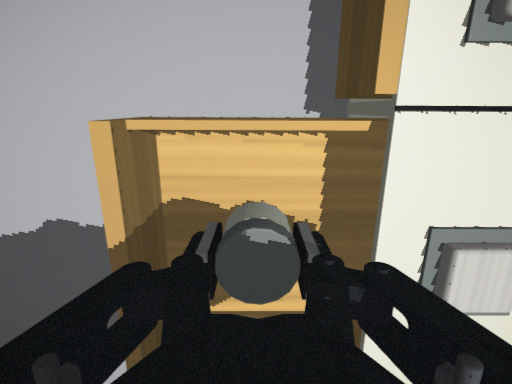

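View pics/s7c.png

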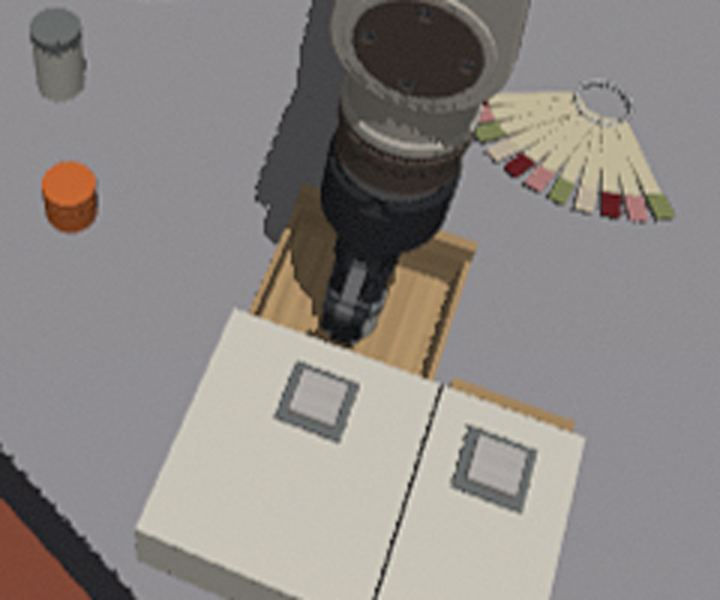

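Request:
play_rows:
  steps:
    - [[0,0,0.03,0,34],[0,0,0.06,0,34],[0,0,0.08,0,34],[0,0,0.09,0,34],[0,0,0.1,0,34],[0,0,0.1,0,34],[0,0,0.1,0,34],[0,0,0.1,0,34]]

```text
t: 11.75
ee_pos: [528.6, 112.5, 24.5]
eef_rot: [3.122, 0.337, 0.014]
contact_force: [-1.5, -0.5, 4.6]
gripper_width: 0.45
```

Run:
```python
from h import *
for i in range(3): w=snap('wrist','w8.png');goto([526,113,22.5],0.209)
```

```text
t 11.8 pos [528.6 112.5  24.5] yaw 0.215 tilt [ 0.009 -0.001 -1.   ] F [-1.5  0.1  4.3] g 0.453
shift [-0.061 -0.027  0.05 ] turn 0.006
t 11.85 pos [528.6 112.5  24.5] yaw 0.215 tilt [ 0.009 -0.001 -1.   ] F [-0.4 -0.4  5.6] g 0.454
shift [-0.061 -0.027  0.05 ] turn 0.006
t 11.9 pos [528.6 112.5  24.5] yaw 0.215 tilt [ 0.009 -0.001 -1.   ] F [-1.  -1.1  4.5] g 0.445
shift [-0.061 -0.027  0.05 ] turn 0.006
```

Request:
play_rows:
  steps:
    - [[0,0,0,0,42],[0,0,0,0,46],[0,0,0,0,50],[0,0,0,0,50],[0,0,-0.2,0,50],[0,0,-0.5,0,50],[0,0,-0.9,0,50],[0,0,-1.4,0,50]]

```text
t: 12.9
ee_pos: [528.7, 112.7, 82.3]
eef_rot: [3.122, 0.337, 0.016]
contact_force: [-0.4, -0.1, 0.7]
gripper_width: 0.582
```

Run:
```python
from h import *
w=snap('wrist','w9.png');goto([470,-20,250],0.209)
```

```text
t 12.95 pos [530.6 113.1  85.3] yaw 0.215 tilt [ 0.015  0.001 -1.   ] F [0.4 0.8 2.1] g 0.583
shift [-2.127  2.939 -4.143] turn 0.006
```

View pics/w9.png

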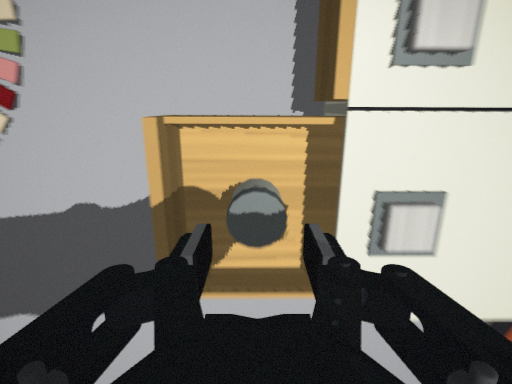

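Released and the pot stands upright in the drawer. Rise, then move aside.

Request:
play_rows:
  steps:
    - [[0,0,-0.7,0,50],[0,0,-1.5,0,50],[-0.2,0.3,-2.3,0,50],[-0.6,0.9,-3.0,0,50],[-1.1,1.6,-3.6,0,50],[-1.6,2.4,-4.0,0,50],[-2.0,2.9,-4.1,0,50],[-2.1,2.94,-4.14,0,50]]

```text
t: 13.95
ee_pos: [471.0, -21.0, 251.3]
eef_rot: [3.122, 0.333, 0.029]
contact_force: [-0.1, 0.7, -0.4]
gripper_width: 0.587
```

Run:
```python
from h import *
w=snap('wrist','w10.png');goto([470,-20,250],0.209);s=snap('scene')
cv2.imwrite('pics/s10c.png',cv2.resize(s['pixels'][100:330,140:440],None,fx=2.5,fy=2.5,interpolation=2))
```

```text
t 14.0 pos [470.8 -20.5 251.1] yaw 0.213 tilt [ 0.017  0.001 -1.   ] F [-0.3 -0.8 -1.1] g 0.585
shift [-0.018 -0.016  0.026] turn 0.004
```

View pics/w10.png

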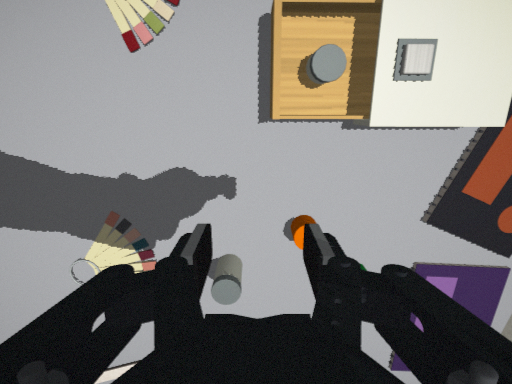

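View pics/s10c.png

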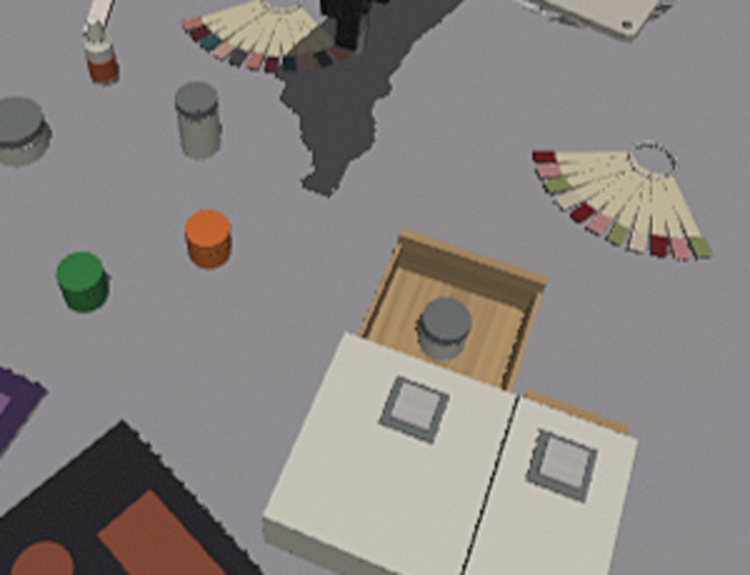

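The crop shows the squat pot upright on the drawer floor (crop 444,327), the wide drawer fully out, the narrow drawer shut and the other pots where they were.

Run:
```python
from h import *
print(bot.finish_job())
```

```text
the job is handed in; nothing more can be done
None
```

I pressed the wider drawer's latch pad with the closed fingertips, about 4.5 mm down at about 3 N, and that drawer sprang out. I then took the small squat pot, lowered it onto the drawer floor until I felt about 4.5 N of contact, let go and backed the arm clear. I handed the job in at about 14 s.

My last checks were the wrist and scene pictures, taken just before hand-in. They show the pot upright on the floor of the sprung-out drawer, the narrower drawer shut, the other pots and the green and orange look-alikes still in place, and the gripper touching nothing. No check failed.

Two measurements disagreed slightly:
- **Pad height:** from two cameras it came out about 6 mm below the stated 65 mm. I used the stated height, and the force reading confirmed the press.
- **Drawer centre:** my estimates spread by about 10 mm. The pot was let go near the middle, well clear of the walls.

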